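Swap the board under the repair microscope

TASK

Swap two board carriers on this phone-repair bench: the red-board carrier from the crowded grey tray must end up on the microscope stage, centred under the lens on the black rectangle and lined up with it, and the green-board carrier that is on the stage now must end up lying flat on the floor of the tray. Set both down right way up without dropping them, do not bump the microscope's head, and leave everything else where it is.

Things in the scene. Friction and masses are not known exactly. Their poses are not given: they have to be found in the camera images.
- red_carrier: loose board carrier: aluminium block 60 x 34 x 22 mm (long along its x) with a dark steel jaw 10 mm long and 34 mm wide on each end of the top (total height 30 mm) and a red circuit board between the jaws; origin at the centre of its underside, z up; 120 g nominal, in the tray at the start
- green_carrier: loose board carrier: aluminium block 60 x 34 x 22 mm (long along its x) with a dark steel jaw 10 mm long and 34 mm wide on each end of the top (total height 30 mm) and a green circuit board between the jaws; origin at the centre of its underside, z up; 120 g nominal, on the microscope stage at the start
- tray: fixed open grey tray, outside 208 (x) x 308 (y) x 34 mm high, walls and floor 4 mm thick; origin at the centre of its underside on the table; its inside floor is 4 mm above the origin. It holds six parts at the start, in two rows (along y) of three places about 95 mm apart, in any order
- scope: fixed light-blue microscope stand: base plate 200 (x) x 300 (y) x 20 mm, reaching x -100 to +100 and y -80 to +220 mm from its origin; the origin is on the table straight below the lens axis. A steel pillar (radius 16 mm, collar 28 mm up to 55 mm high) rises at x 0, y +165 mm to 465 mm
- stage (a point): centre of the microscope stage, on the top face of the base (20 mm above the table), straight below the lens; a white disc with a black rectangle 40 (x) x 66 (y) mm is marked flush around it. x and y axes as scope
- scope_head: microscope head over the stage (origin and axes of scope): black lens barrel of radius 28 mm with its lower end 220 mm above the table, wider blue head (radius 50 mm) from 275 mm up to 375 mm, eyepieces reaching 150 mm to +x above 375 mm, arm to the pillar (towards +y) 305 to 355 mm above the table.
- blue_carrier: loose board carrier: aluminium block 60 x 34 x 22 mm (long along its x) with a dark steel jaw 10 mm long and 34 mm wide on each end of the top (total height 30 mm) and a blue circuit board between the jaws; origin at the centre of its underside, z up; 120 g nominal, bystander in the tray
- white_carrier: loose board carrier: aluminium block 60 x 34 x 22 mm (long along its x) with a dark steel jaw 10 mm long and 34 mm wide on each end of the top (total height 30 mm) and a white circuit board between the jaws; origin at the centre of its underside, z up; 120 g nominal, bystander in the tray
- battery: bystander in the tray: flat black battery 60 x 38 x 9 mm, origin at the centre of its underside
- lens_cap: bystander in the tray: black spare lens, radius 24 mm, 26 mm high, origin at the centre of its underside
- spool: bystander in the tray: yellow spool, radius 25 mm, 28 mm high, standing, origin at the centre of its underside
- jar: bystander: small amber jar with black cap, radius 20 mm, 60 mm high, on the mat, origin at the centre of its underside
- driver: bystander: precision screwdriver with red end lying along its x, from x -70 to +55 mm, 14 mm high, on the mat, origin on the table
- phone: bystander: purple phone 150 x 72 x 8 mm on a white box (170 x 100 x 50 mm) to the robot's right, origin at the centre of its underside

How it is judged:
At the end, for the whole second after the job is handed in: Red-board carrier at rest on the stage, upright (6 degrees), within 12 mm of its centre, long side within 11 degrees of the rectangle's either way round; green-board carrier at rest inside the tray, flat on its floor (within 6 mm, 7 degrees), upright; both released (horizontal distance between red_carrier and stage below 0.012 m and angle between the x axis of red_carrier and the y axis of scope, either way round below 0.2 rad and angle between red_carrier's own z axis and vertical below 0.1 rad and z of red_carrier in the frame of scope between 0.015 and 0.025 m and linear speed of each of red_carrier, green_carrier below 0.02 m/s and angular speed of each of red_carrier, green_carrier below 0.2 rad/s and x of green_carrier in the frame of tray between -0.09 and 0.09 m and y of green_carrier in the frame of tray between -0.14 and 0.14 m and z of green_carrier in the frame of tray between -0.001 and 0.01 m and angle between green_carrier's own z axis and vertical below 0.12 rad); the robot touches nothing.
It fails at once if another part in the tray is moved more than 25 mm (distance of any of blue_carrier, white_carrier, battery, lens_cap, spool from where it was at the start of the episode above 0.025 m).
It fails at once if the jar, screwdriver or phone is moved more than 25 mm (distance of any of jar, driver, phone from where it was at the start of the episode above 0.025 m).
It fails at once if the microscope's head is bumped (more than 8 N) (contact force between anything else and scope_head above 8 N).
It fails at once if the red-board carrier is dropped or thrown (faster than 0.5 m/s out of the fingers) (contact force between the fingers and red_carrier below 0.05 N and linear speed of red_carrier above 0.5 m/s).
It fails at once if the green-board carrier is dropped or thrown (faster than 0.5 m/s out of the fingers) (contact force between the fingers and green_carrier below 0.05 N and linear speed of green_carrier above 0.5 m/s).
It also fails if it takes over 56 s, if anything falls off the work surface, if the arm or the gripper's body presses on something with over 40 N, if the wrist force passes 120 N, or if a joint passes its speed limit or range.

ROBOT

A 6-joint arm with a two-finger parallel gripper is mounted at the origin on the work surface. World frame = base frame: x ahead of the robot, y to its left, z up, the work surface at z = 0. Lengths are in m, angles in rad, forces in N, time in s.
With the tool pointing down it reaches from about 0.35 to 0.775 m from the base axis. Payload 7.3 kg.
Tool frame: the origin (TCP) lies midway between the tips of the shut fingers; the grasp point (between the pads) lies 19 mm behind it; z points along the fingers, y is the line along which they close (so a half turn about z gives the same grasp; the last joint's range is limited). The gripper opens to 92 mm and grips with 3 to 60 N. Pads are 19 mm wide; open, the fingers measure 130 mm over their backs; the gripper's body (75 mm by 190 mm) begins 47 mm behind the grasp point.
Start: joints at [-1.299, 0.342, 1.524, -0, 1.275, -0.146], TCP at [0.213, -0.48, 0.201] pointing down, gripper open.
Joint ranges: [-2.53, 2.53], [-0.77, 2.02], [0.04, 2.7], [-1, 4.14], [0.28, 2.66], [-3.11, 3.11]. Speed limits (rad/s): [2.57, 2.57, 3.14, 3.14, 3.14, 3.14].

INTERFACE

Orientations are given as a 3x3 rotation matrix whose columns are the frame's x, y, z axes.
In Python, from rig import env gives the robot as it stands. The module is installed in compiled form; this text tells all that it offers.
- The arm moves only by the tool servo_tool, never from a script. Its argument "motion" is a list of rows, each an object with "offset": the shift along the tool's x, y, z scaled (see below), a list of three; "delta_rot": the turn, a rotation vector about the tool's x, y, z scaled (see below), a list of three. In form: [{"offset": [dx, dy, dz], "delta_rot": [ax, ay, az]}, ...]. A call has 1 to 20 rows; each row is the pose to reach, as a shift and turn from the pose commanded when the call began, along the tool's axes at that moment; what a row does not reach only later rows make up. The controller multiplies each number of a shift by 0.4 m and each number of a turn by 45 degrees. A row lasts 1/10 s, in which the tool goes at most 50 mm and 8.59 degrees, less where a joint would pass 70% of its speed; a pose out of reach is approached as far as the arm can. A call with a number of a shift or a turn outside -1 to 1 is refused whole. A call with a gripper value outside its range is refused whole. "grip" is the opening, from 0 (shut) to 1 (fully open), set as the call begins (left out, the last holds). The fingers move at their own pace and stop on an object; "grip_force" is the grip in N (left out, the last holds). Time passes only in rows, so rows that repeat a pose let the fingers close. It gives the time, the measured TCP pose, the force, the opening and the grip force at its end, in the units of the state.
- env.sense(): the state, without advancing time (a new reading comes with each control period).
- env.snapshot(name): name is "scene" or "top" or "wrist"; returns the picture (384x512x3 uint8, red, green, blue); there is no depth.
- env.get_calibration(name): a dict with "fx", "fy", "cx", "cy" (pixels), "extrinsics" (4x4, takes a point from camera to world coordinates). Camera axes: x right, y down, z forward; pixel columns grow to the right and rows downward; lengths in m; the calibration is good to about 2 mm. A picture is of the moment at which its call begins: read the wrist's pose just before it. get_calibration takes no time and is no camera call; for the wrist camera it gives the pose at the moment of the call.
- env.job_done(): hands the job in; it is judged then, once.
The state is a dict: "time": time; "qpos": joint angles; "qd": joint speeds; "tau": joint torques, N m; "tool_pos": TCP position; "tool_rot": TCP orientation; "wrist_force": force on the tool from outside, world axes, zero at the start; "torque": the same for the moment, N m; "width": opening from 0.0 (shut) to 1.0 (fully open); "gripper_force": force on a finger pad.
Only numpy, scipy, OpenCV 4.12 (cv2) and the standard library are available. Lean on these libraries where they do the work, as an engineer would, in place of code of your own. Each camera call takes 0.05 s, during which the arm holds its last target. There are 200 camera calls.

## Working session

There is one attempt and no reset: what is moved stays moved. The work goes in short steps, Python scripts to look and compute and a tool call to move; the robot and the scene stay as the last step left them, time stands still between calls to the robot, and variables do not carry over. Pictures are saved under pics/ and viewed, at most 10 in all, crops included, and the job is handed in when it is done.

Besides the shell and the picture viewer there is one more tool, called as name(argument=value, ...), one argument or row to a line, values as JSON. servo_tool: Moves the arm, as the interface text tells. Shifts and turns lie within -1 to 1; 1 stands for 0.4 m of shift or 45 degrees of turn. Its arguments: {"type":"object","properties":{"motion":{"type":"array","items":{"type":"object","properties":{"offset":{"type":"array","items":{"type":"number","minimum":-1,"maximum":1}},"delta_rot":{"type":"array","items":{"type":"number","minimum":-1,"maximum":1}}}}},"grip":{"type":"number"},"grip_force":{"type":"number"}},"required":["motion"]}

```bash
mkdir -p pics; python3 - <<'E'
from rig import env
import cv2,numpy as np
np.set_printoptions(precision=4,suppress=True)
for n in("scene","top"):
    c=env.get_calibration(n);p=env.snapshot(n);cv2.imwrite(f"pics/{n}0.png",p[:,:,::-1]);print(n,c)
s=env.sense();print(s)
E
```

```text
scene {'fx': 479.55156635797556, 'fy': 479.55156635797556, 'cx': 249.5733010808546, 'cy': 183.95360931557107, 'extrinsics': array([[-0.7363,  0.5831, -0.3433,  1.0276],
       [ 0.6766,  0.6419, -0.3609,  0.3518],
       [ 0.0099, -0.498 , -0.8671,  1.1594],
       [ 0.    ,  0.    ,  0.    ,  1.    ]])}
top {'fx': 371.66530112442547, 'fy': 371.66530112442547, 'cx': 258.0509915129941, 'cy': 192.62468982318472, 'extrinsics': array([[ 0.0277, -0.995 ,  0.0955,  0.4818],
       [-0.9996, -0.0281, -0.0026, -0.1424],
       [ 0.0053, -0.0954, -0.9954,  1.1318],
       [ 0.    ,  0.    ,  0.    ,  1.    ]])}
{'time': 0.1, 'qpos': array([-1.299 ,  0.3426,  1.5249, -0.    ,  1.2754, -0.146 ]), 'qd': array([-0.0004, -0.0014, -0.0036, -0.0003,  0.0005,  0.0005]), 'tau': array([  0.0021, -43.2004, -24.4693,   0.072 ,   0.0526,  -0.    ]), 'tool_pos': array([ 0.2129, -0.4795,  0.2007]), 'tool_rot': array([[ 0.914 ,  0.4058, -0.0004],
       [ 0.4058, -0.914 ,  0.0013],
       [ 0.0002, -0.0013, -1.    ]]), 'wrist_force': array([0.9984, 0.173 , 0.5625]), 'torque': array([ 0.0274,  0.0424, -0.0664]), 'gripper_force': 0.0, 'width': 1.002578543458486}
```

View pics/scene0.png

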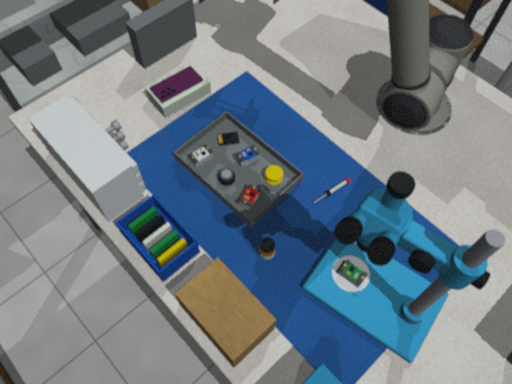

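View pics/top0.png

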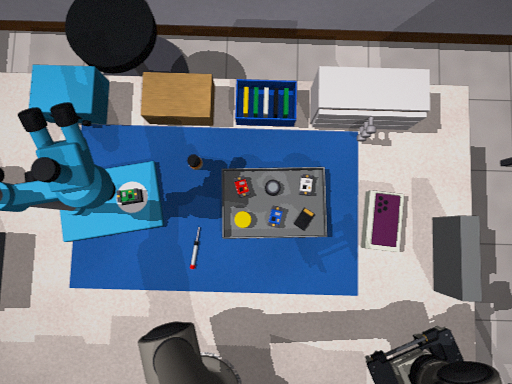

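The scene view shows the tray with the red carrier at (250,195) and the green carrier on the stage at (352,271), under the scope head. In the top view, red is at (243,186), the spool at (243,219), the lens cap at (273,187) and green at (131,197). The bench layout runs x up and y left. Next come rough measurements.

```bash
cat > h.py <<'E'
import numpy as np,cv2
from rig import env
np.set_printoptions(precision=4,suppress=True)
def ray(uv,c):
    E=c["extrinsics"];uv=np.atleast_2d(uv).astype(float)
    d=np.c_[(uv[:,0]-c["cx"])/c["fx"],(uv[:,1]-c["cy"])/c["fy"],np.ones(len(uv))]@E[:3,:3].T
    return E[:3,3],d
def plane(uv,c,z):
    o,d=ray(uv,c);return o+d*((z-o[2])/d[:,2])[:,None]
def tri(uv1,c1,uv2,c2):
    A=[];b=[]
    for uv,c in((uv1,c1),(uv2,c2)):
        o,d=ray(uv,c);d=d[0]/np.linalg.norm(d[0]);P=np.eye(3)-np.outer(d,d);A.append(P);b.append(P@o)
    return np.linalg.lstsq(np.vstack(A),np.hstack(b),rcond=None)[0]
R={"red":((0,120,90),(8,255,255)),"green":((50,110,40),(75,255,255)),"yellow":((22,150,120),(35,255,255)),"blue":((108,120,140),(122,255,255)),"cyan":((96,150,100),(105,255,255))}
def mask(p,n,roi=None):
    m=cv2.inRange(cv2.cvtColor(p,cv2.COLOR_RGB2HSV),*[np.array(a) for a in R[n]])
    if n=="red": m|=cv2.inRange(cv2.cvtColor(p,cv2.COLOR_RGB2HSV),np.array((172,120,90)),np.array((180,255,255)))
    if roi:
        k=np.zeros_like(m);x0,y0,x1,y1=roi;k[y0:y1,x0:x1]=1;m=m*k
    return m
def blob(m):
    n,l,s,c=cv2.connectedComponentsWithStats(m,connectivity=8)
    i=1+np.argmax(s[1:,4]);return c[i],s[i],(l==i).astype(np.uint8)
def pca(pts):
    c=pts.mean(0);w,v=np.linalg.eigh(np.cov((pts-c).T));return c,np.degrees(np.arctan2(v[1,1],v[0,1]))%180,2*np.sqrt(3*w)
def board(p,c,n,z,roi=None):
    _,s,m=blob(mask(p,n,roi));ys,xs=np.nonzero(m);P=plane(np.c_[xs,ys],c,z)[:,:2]
    return pca(P),s
E
python3 - <<'E'
from h import *
T=cv2.imread("pics/top0.png")[:,:,::-1];S=cv2.imread("pics/scene0.png")[:,:,::-1]
ct,cs=env.get_calibration("top"),env.get_calibration("scene")
rt={"red":(225,170,260,205),"green":(112,182,150,210),"yellow":(228,205,258,232)}
rs={"red":(232,178,268,208),"green":(332,255,372,290),"yellow":(258,160,290,190)}
for n in rt:
    z={"red":.026,"green":.044,"yellow":.032}[n]
    a=blob(mask(T,n,rt[n]));b=blob(mask(S,n,rs[n]))
    print(n,tri(a[0],ct,b[0],cs),board(T,ct,n,z,rt[n]),board(S,cs,n,z,rs[n]))
# tray outer rim corners seen in top image (approx), z=.034
print(plane([(222,168),(326,168),(328,237),(222,239)],ct,.034))
# scope base corners
print(plane([(64,241),(163,227),(157,162)],ct,.02))
print("driver/jar/lens/white/blue/batt",plane([(197,228),(192,268),(194,162),(273,187),(307,184),(277,216),(304,218)],ct,.02))
for im,n,x in((T,"top",(100,150,340,250)),(S,"scn",(170,110,390,310))):
    cv2.imwrite(f"pics/{n}c.png",cv2.resize(im[x[1]:x[3],x[0]:x[2],::-1],None,fx=3,fy=3,interpolation=cv2.INTER_CUBIC)[:600,:800])
E
```

```text
red [ 0.6041 -0.0934  0.0321] ((array([ 0.6056, -0.0941]), np.float64(33.52370403024881), array([0.038 , 0.0428])), array([234, 179,  15,  16, 124], dtype=int32)) ((array([ 0.6009, -0.0949]), np.float64(40.31703591926157), array([0.0368, 0.0425])), array([241, 187,  17,  17, 127], dtype=int32))
green [0.5672 0.2376 0.0448] ((array([0.5669, 0.2383]), np.float64(105.23405425851875), array([0.0344, 0.042 ])), array([120, 189,  15,  13, 109], dtype=int32)) ((array([0.5673, 0.2371]), np.float64(104.53391605871704), array([0.0343, 0.0416])), array([343, 263,  20,  19, 144], dtype=int32))
yellow [ 0.5072 -0.1002  0.0206] ((array([ 0.5077, -0.1014]), np.float64(18.710502678073084), array([0.0422, 0.0441])), array([235, 211,  16,  17, 223], dtype=int32)) ((array([ 0.5116, -0.0949]), np.float64(45.945828218878), array([0.042 , 0.0558])), array([265, 165,  18,  20, 274], dtype=int32))
[[ 0.6579 -0.0357  0.034 ]
 [ 0.6667 -0.3463  0.034 ]
 [ 0.462  -0.3542  0.034 ]
 [ 0.4476 -0.0435  0.034 ]]
[[0.4284 0.4249 0.02  ]
 [0.4778 0.1345 0.02  ]
 [0.6728 0.1628 0.02  ]]
driver/jar/lens/white/blue/batt [[ 0.4776  0.0333  0.02  ]
 [ 0.36    0.0429  0.02  ]
 [ 0.676   0.051   0.02  ]
 [ 0.6067 -0.1898  0.02  ]
 [ 0.6187 -0.2921  0.02  ]
 [ 0.5199 -0.2039  0.02  ]
 [ 0.5162 -0.2847  0.02  ]]
```

View pics/topc.png

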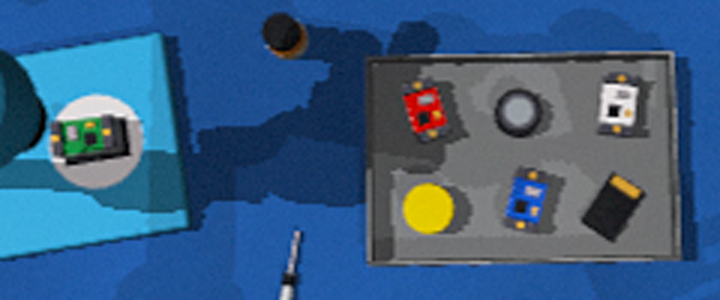

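Red is at about (0.604, -0.094), with its long axis about 20° from x. The stage is near (0.565, 0.23), with scope yaw about 9°, and green is there with its long axis about 100°. I'll use a tool tilted 30° along the carrier's long axis. First I'll move over the tray for a wrist view.

```bash
cat >> h.py <<'E'
from scipy.spatial.transform import Rotation as Ro
def Rt(h,t): return (Ro.from_euler('z',h,degrees=True)*Ro.from_matrix(np.diag([1.,-1,-1]))*Ro.from_euler('y',t,degrees=True)).as_matrix()
def plan(p0,R0,*tg):
    # tg: (tcp pos, heading deg, tilt deg); prints offset, delta_rot in move units from (p0,R0), and the rows needed
    for p,h,t in tg:
        R=Rt(h,t);o=R0.T@(np.array(p)-p0);r=Ro.from_matrix(R0.T@R).as_rotvec(degrees=True)
        print((o/.4).round(4).tolist(),(r/45).round(4).tolist(),"rows",round(np.linalg.norm(o)/.05,1),round(np.linalg.norm(r)/8.59,1))
def now():
    s=env.sense();print("t",s["time"],"p",s["tool_pos"],"q",s["qpos"],"w",s["width"],s["gripper_force"],"F",s["wrist_force"]);return s["tool_pos"],s["tool_rot"]
def gp(g,h,t): return np.array(g)+.019*Rt(h,t)[:,2]   # TCP for a grasp point
E
python3 - <<'E'
from h import *
p,R=now()
plan(p,R,((.42,-.28,.24),24,0))
plan(np.array((.42,-.28,.24)),Rt(24,0),((.53,-.115,.24),24,0),((.53,-.115,.24),24,30))
E
```

```text
t 0.1 p [ 0.2129 -0.4795  0.2007] q [-1.299   0.3426  1.5249 -0.      1.2754 -0.146 ] w 1.002578543458486 0.0 F [0.9984 0.173  0.5625]
[0.6755, -0.2458, -0.0977] [-0.0017, -0.0002, -0.0013] rows 5.8 0.0
[0.419, -0.265, 0.0] [0.0, 0.0, 0.0] rows 4.0 0.0
[0.419, -0.265, 0.0] [0.0, 0.6667, 0.0] rows 4.0 3.5
```

servo_tool(
  motion=[
    {"offset": [0.675, -0.245, -0.1], "delta_rot": [0, 0, 0]},
    {"offset": [0.675, -0.245, -0.1], "delta_rot": [0, 0, 0]},
    {"offset": [0.675, -0.245, -0.1], "delta_rot": [0, 0, 0]},
    {"offset": [0.675, -0.245, -0.1], "delta_rot": [0, 0, 0]},
    {"offset": [0.675, -0.245, -0.1], "delta_rot": [0, 0, 0]},
    {"offset": [0.675, -0.245, -0.1], "delta_rot": [0, 0, 0]},
    {"offset": [0.675, -0.245, -0.1], "delta_rot": [0, 0, 0]},
  ],
)

```text
time: 0.8
tool_pos: [0.4229, -0.2774, 0.2418]
tool_rot: [[0.912, 0.411, 0.002], [0.411, -0.912, 0.0], [0.002, 0.0, -1.0]]
wrist_force: [-0.8, -0.4, -0.1]
width: 1.001
gripper_force: 0.0
```

servo_tool(
  motion=[
    {"offset": [0.42, -0.265, 0], "delta_rot": [0, 0.6667, 0]},
    {"offset": [0.42, -0.265, 0], "delta_rot": [0, 0.6667, 0]},
    {"offset": [0.42, -0.265, 0], "delta_rot": [0, 0.6667, 0]},
    {"offset": [0.42, -0.265, 0], "delta_rot": [0, 0.6667, 0]},
    {"offset": [0.42, -0.265, 0], "delta_rot": [0, 0.6667, 0]},
    {"offset": [0.42, -0.265, 0], "delta_rot": [0, 0.6667, 0]},
    {"offset": [0.42, -0.265, 0], "delta_rot": [0, 0.6667, 0]},
  ],
)

```text
time: 1.5
tool_pos: [0.5305, -0.1169, 0.2413]
tool_rot: [[0.792, 0.405, 0.457], [0.351, -0.914, 0.201], [0.499, 0.001, -0.866]]
wrist_force: [-0.7, -0.1, -0.0]
width: 1.0
gripper_force: 0.0
```

```bash
python3 - <<'E'
from h import *
p,R=now();c=env.get_calibration("wrist");im=env.snapshot("wrist");cv2.imwrite("pics/w1.png",im[:,:,::-1]);np.save("w1.npy",c["extrinsics"])
print(R,c)
(r,s)=board(im,c,"red",.026);print(r,s)
E
```

```text
t 1.5 p [ 0.5305 -0.1169  0.2413] q [-0.6464  0.1494  1.8031  0.5485  0.9902  0.2469] w 1.0000410309891858 0.0 F [-0.6708 -0.1296 -0.0055]
[[ 0.792   0.4051  0.4568]
 [ 0.3515 -0.9143  0.2015]
 [ 0.4993  0.001  -0.8664]] {'fx': 304.4278982381172, 'fy': 304.4278982381172, 'cx': 255.6575816086757, 'cy': 193.8451923738611, 'extrinsics': array([[ 0.4043, -0.8951,  0.1879,  0.5145],
       [-0.9146, -0.3959,  0.0821, -0.1239],
       [ 0.0009, -0.205 , -0.9788,  0.4424],
       [ 0.    ,  0.    ,  0.    ,  1.    ]])}
(array([ 0.6053, -0.0936]), np.float64(25.116036064543522), array([0.0365, 0.0427])) [249 174  27  30 555]
```

View pics/w1.png

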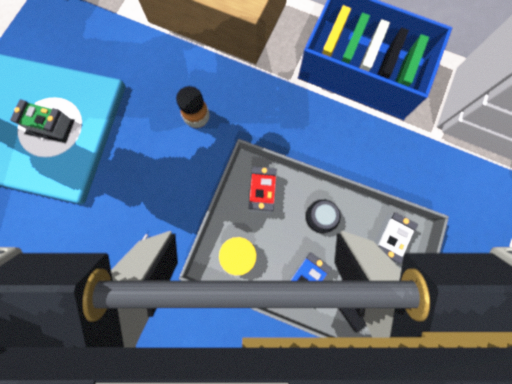

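The wrist view shows red at (263,190), its jaw screws at (264,171) and (260,206), the stage disc at (50,127) with green at (42,119), and base corners at (125,80) and (80,203).

```bash
python3 - <<'E'
from h import *
im=cv2.imread("pics/w1.png")[:,:,::-1];c=env.get_calibration("wrist")
hsv=cv2.cvtColor(im,cv2.COLOR_RGB2HSV)
m=cv2.inRange(hsv,np.array((15,90,120)),np.array((30,255,255)))
for name,roi in(("red",(245,160,280,215)),("green",(5,95,85,150))):
    k=np.zeros_like(m);k[roi[1]:roi[3],roi[0]:roi[2]]=m[roi[1]:roi[3],roi[0]:roi[2]]
    n,l,s,ce=cv2.connectedComponentsWithStats(k);z=.034 if name=="red" else .05
    for i in range(1,n):
        if s[i,4]>=3: print(name,ce[i],s[i,4],plane(ce[i],c,z)[0])
    _,_,b=blob(mask(im,name,roi));cn,_=cv2.findContours(b,0,2);
    r=cv2.minAreaRect(plane(np.vstack(cn)[:,0],c,.026 if name=="red" else .046)[:,:2].astype(np.float32)*1000);print(r)
w=cv2.inRange(hsv,np.array((0,0,130)),np.array((180,60,255)));cc,s,b=blob(w[:200,:100]);print(s)
cn,_=cv2.findContours(b,0,2);pp=plane(np.vstack(cn)[:,0],c,.02)[:,:2].astype(np.float32)*1000
print("disc",cv2.minEnclosingCircle(pp))
print("base corners",plane([(125,80),(80,203)],c,.02))
print("tray rim corners",plane([(240,142),(447,215),(182,276)],c,.034))
print("jar",plane([(190,98)],c,.06), "spool",plane([(238,256)],c,.032),"cap",plane([(324,214)],c,.030))
e=cv2.resize(im[:,:,::-1][80:230,0:300],None,fx=2.6,fy=2.6,interpolation=cv2.INTER_CUBIC);cv2.imwrite("pics/w1c.png",e)
E
```

```text
red [263.9231 169.9231] 26 [ 0.6289 -0.0865  0.034 ]
red [269.0588 194.3529] 17 [ 0.5999 -0.1068  0.034 ]
red [261.  205.5] 26 [ 0.5812 -0.1029  0.034 ]
((605.9733276367188, -94.21876525878906), (40.91517639160156, 34.58890151977539), 19.115745544433594)
green [ 17.087  109.5652] 23 [0.5654 0.2624 0.05  ]
green [ 43.7 110.5] 20 [0.5792 0.2277 0.05  ]
green [ 49.9091 118.0909] 22 [0.5729 0.2137 0.05  ]
((567.4410400390625, 238.92372131347656), (31.474018096923828, 36.77440643310547), 8.991273880004883)
[  18   97   64   60 1548]
disc ((566.1267700195312, 233.357177734375), 47.41758346557617)
base corners [[0.6782 0.1675 0.02  ]
 [0.4838 0.1324 0.02  ]]
tray rim corners [[ 0.653  -0.039   0.034 ]
 [ 0.6709 -0.3382  0.034 ]
 [ 0.4549 -0.0463  0.034 ]]
jar [[0.6747 0.0449 0.06  ]] spool [[ 0.5073 -0.1021  0.032 ]] cap [[ 0.6059 -0.1861  0.03  ]]
```

View pics/w1c.png

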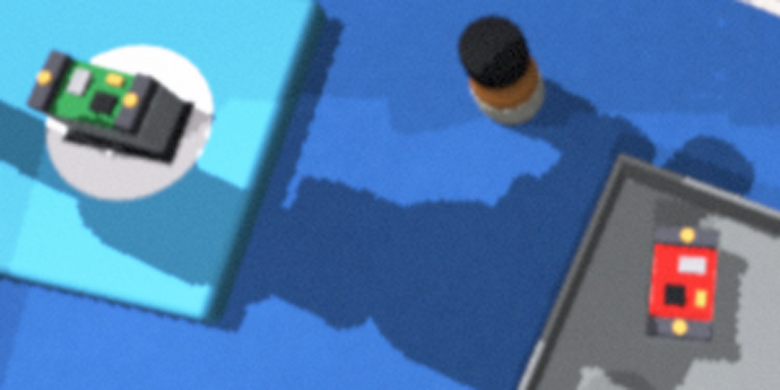

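Red's centre is (0.605, -0.095) at 19°, and the screw spacing of 50.4 mm fits its size. Green is at (0.569, 0.238) at 99°, with a screw spacing of 49.3 mm, which also fits. Next I plan the red pick.

```bash
python3 - <<'E'
from h import *
p,R=now()
g=lambda x,y,z:(gp((x,y,z),19,30),19,30)
plan(p,R,g(.605,-.0947,.11),g(.605,-.0947,.06),g(.605,-.0947,.029))
E
```

```text
t 1.55 p [ 0.5306 -0.117   0.2414] q [-0.6465  0.1494  1.8029  0.5488  0.9902  0.247 ] w 1.0014371379066278 0.0 F [-0.8045 -0.3095  0.2423]
[0.0028, 0.0261, 0.4283] [-0.0532, 0.0007, 0.0945] rows 3.4 0.6
[-0.0597, 0.026, 0.5366] [-0.0532, 0.0007, 0.0945] rows 4.3 0.6
[-0.0984, 0.0259, 0.6037] [-0.0532, 0.0007, 0.0945] rows 4.9 0.6
```

servo_tool(
  motion=[
    {"offset": [0.003, 0.026, 0.428], "delta_rot": [-0.053, 0.001, 0.0945]},
    {"offset": [0.003, 0.026, 0.428], "delta_rot": [-0.053, 0.001, 0.0945]},
    {"offset": [0.003, 0.026, 0.428], "delta_rot": [-0.053, 0.001, 0.0945]},
    {"offset": [0.003, 0.026, 0.428], "delta_rot": [-0.053, 0.001, 0.0945]},
    {"offset": [0.003, 0.026, 0.428], "delta_rot": [-0.053, 0.001, 0.0945]},
    {"offset": [0.003, 0.026, 0.428], "delta_rot": [-0.053, 0.001, 0.0945]},
  ],
  grip=0.53,
  grip_force=20,
)

```text
time: 2.15
tool_pos: [0.6141, -0.0908, 0.0939]
tool_rot: [[0.819, 0.326, 0.473], [0.282, -0.945, 0.164], [0.501, -0.001, -0.866]]
wrist_force: [0.8, -0.5, -0.0]
width: 0.55
gripper_force: 0.0
```

```bash
python3 - <<'E'
from h import *
p,R=now()
g=lambda x,y,z:(gp((x,y,z),19,30),19,30)
c=env.get_calibration("wrist");im=env.snapshot("wrist");cv2.imwrite("pics/w2.png",im[:,:,::-1])
m=cv2.inRange(cv2.cvtColor(im,cv2.COLOR_RGB2HSV),np.array((15,90,120)),np.array((30,255,255)))
n,l,s,ce=cv2.connectedComponentsWithStats(m)
for i in range(1,n):
    if s[i,4]>25: print(ce[i],s[i,4],plane(ce[i],c,.034)[0])
plan(p,R,g(.605,-.0947,.06),g(.605,-.0947,.029))
E
```

```text
t 2.15 p [ 0.6141 -0.0908  0.0939] q [-0.4766  0.4449  1.8589  0.7212  0.5816  0.2007] w 0.5502521445866249 0.0 F [ 0.8101 -0.5434 -0.0396]
[342.9143  11.48  ] 350 [ 0.8545 -0.1006  0.034 ]
[256.3333 218.8889] 63 [ 0.6288 -0.0864  0.034 ]
[268.  258.5] 66 [ 0.6004 -0.1065  0.034 ]
[348.6695 294.661 ] 472 [ 0.5944 -0.1781  0.034 ]
[159.7834 294.9427] 157 [ 0.5439 -0.032   0.034 ]
[256.1321 278.1509] 53 [ 0.5821 -0.1023  0.034 ]
[324.961  340.1957] 3638 [ 0.5549 -0.1695  0.034 ]
[-0.0637, 0.0018, 0.1086] [-0.0015, -0.0008, 0.0001] rows 1.0 0.0
[-0.1025, 0.0019, 0.1756] [-0.0015, -0.0008, 0.0001] rows 1.6 0.0
```

View pics/w2.png

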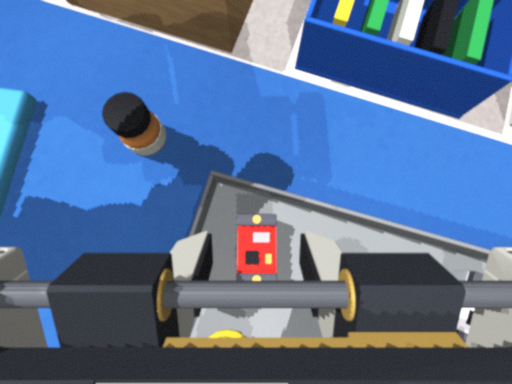

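The close view shows red centred between the fingers (screws at columns 256/256), matching the earlier measurement. I'll descend and grip.

servo_tool(
  motion=[
    {"offset": [-0.04, 0.002, 0.07], "delta_rot": [0, 0, 0]},
    {"offset": [-0.07, 0.002, 0.12], "delta_rot": [0, 0, 0]},
    {"offset": [-0.09, 0.002, 0.155], "delta_rot": [0, 0, 0]},
    {"offset": [-0.1025, 0.002, 0.1755], "delta_rot": [0, 0, 0]},
    {"offset": [-0.1025, 0.002, 0.1755], "delta_rot": [0, 0, 0]},
    {"offset": [-0.1025, 0.002, 0.1755], "delta_rot": [0, 0, 0]},
  ],
)

```text
time: 2.8
tool_pos: [0.6146, -0.0918, 0.0142]
tool_rot: [[0.817, 0.326, 0.475], [0.282, -0.945, 0.163], [0.502, 0.001, -0.865]]
wrist_force: [0.5, -0.6, -0.6]
width: 0.525
gripper_force: 0.0
```

servo_tool(
  motion=[
    {"offset": [0, 0, 0], "delta_rot": [0, 0, 0]},
    {"offset": [0, 0, 0], "delta_rot": [0, 0, 0]},
    {"offset": [0, 0, 0], "delta_rot": [0, 0, 0]},
    {"offset": [0, 0, 0], "delta_rot": [0, 0, 0]},
    {"offset": [0, 0, 0], "delta_rot": [0, 0, 0]},
    {"offset": [0, 0, 0], "delta_rot": [0, 0, 0]},
  ],
  grip=0,
  grip_force=25,
)

```text
time: 3.4
tool_pos: [0.6139, -0.0908, 0.0123]
tool_rot: [[0.818, 0.327, 0.473], [0.282, -0.945, 0.164], [0.501, -0.001, -0.866]]
wrist_force: [-0.1, -0.3, -0.2]
width: 0.06
gripper_force: 0.0
```

```bash
python3 - <<'E'
from h import *
p,R=now();np.savez("redpick.npz",p=p,R=R)
G=p-.019*R[:,2];print("grasp pt",G,"TCP off",p-G)
d=np.array((.56,.045,0))-np.array((.605,-.0947,0))
plan(p,R,(p+[0,0,.07],19,30),(p+d+[0,0,.07],19,30),(p+d+[0,0,.015],19,30),(p+d+[0,0,-.0035],19,30))
E
```

```text
t 3.4 p [ 0.6139 -0.0908  0.0123] q [-0.4769  0.5905  1.9187  0.9991  0.4465 -0.1177] w 0.06020153964234268 0.0 F [-0.128  -0.3441 -0.163 ]
grasp pt [ 0.6049 -0.0939  0.0288] TCP off [ 0.009   0.0031 -0.0164]
[0.0876, -0.0002, -0.1515] [-0.0019, -0.0009, 0.0006] rows 1.4 0.0
[0.0941, -0.367, -0.1473] [-0.0019, -0.0009, 0.0006] rows 3.3 0.0
[0.0253, -0.3669, -0.0282] [-0.0019, -0.0009, 0.0006] rows 3.0 0.0
[0.0022, -0.3668, 0.0118] [-0.0019, -0.0009, 0.0006] rows 2.9 0.0
```

The width reads 0.06 with no force, so I need to look at what the fingers closed on.

```bash
python3 - <<'E'
from h import *
now();im=env.snapshot("wrist");s=env.snapshot("scene")
a=cv2.resize(im[150:342,130:386,::-1],(512,384),interpolation=cv2.INTER_CUBIC)
b=cv2.resize(s[130:260,180:310,::-1],(384,384),interpolation=cv2.INTER_CUBIC)
cv2.imwrite("pics/w3.png",cv2.resize(np.hstack([a,b]),None,fx=.89,fy=.89)[:, :800])
c=env.get_calibration("wrist");m=blob(mask(im,"red"));print(m[0],m[1],plane(m[0],c,.026))
E
```

```text
t 3.4 p [ 0.6139 -0.0908  0.0123] q [-0.4769  0.5905  1.9187  0.9991  0.4465 -0.1177] w 0.06020153964234268 0.0 F [-0.128  -0.3441 -0.163 ]
[254.947  229.8648] [ 229  211   56   69 1265] [[ 0.6131 -0.0907  0.026 ]]
```

View pics/w3.png

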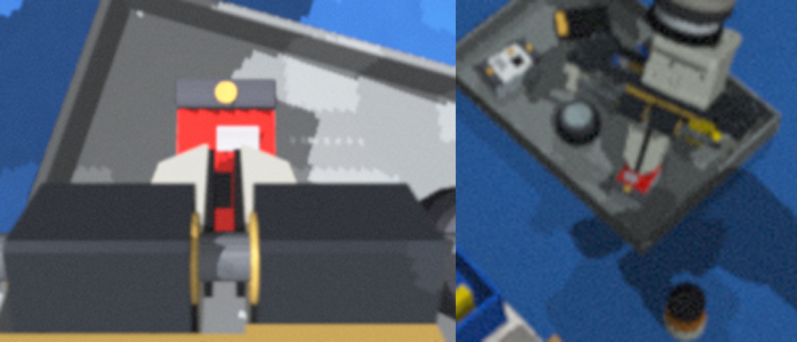

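```bash
python3 - <<'E'
from h import *
p,R=now();c=env.get_calibration("wrist");E=np.linalg.inv(c["extrinsics"])
for n,P in(("tcp",p),("tcp+x9.5",p+R[:,0]*.0095),("gp",p-.019*R[:,2]),("gp+x9.5",p-.019*R[:,2]+R[:,0]*.0095)):
    q=E[:3,:3]@P+E[:3,3];print(n,q,c["fx"]*q[0]/q[2]+c["cx"],c["fy"]*q[1]/q[2]+c["cy"])
print(plane([(257,201.7)],c,.034), c["extrinsics"])
i=cv2.imread("pics/w3.png")
E
```

```text
t 3.5 p [ 0.6139 -0.0908  0.0123] q [-0.4769  0.5906  1.9187  0.9991  0.4464 -0.1177] w 0.012761144108479384 0.0 F [-0.9272  0.1811 -0.4875]
tcp [-0.0001  0.0242  0.2003] 255.56026486582613 230.57568104151414
tcp+x9.5 [-0.0001  0.0151  0.1973] 255.5471818974951 217.19740537143693
gp [-0.0001  0.0301  0.1822] 255.56350888944286 244.09061918389278
gp+x9.5 [-0.0001  0.021   0.1793] 255.54916165791582 229.5876724891027
[[ 0.6287 -0.0867  0.034 ]] [[ 0.3258 -0.9251  0.1948  0.5973]
 [-0.9454 -0.3186  0.0683 -0.0968]
 [-0.0011 -0.2064 -0.9785  0.2133]
 [ 0.      0.      0.      1.    ]]
```

Red has not moved. Either the tips sit above it or the finger geometry differs from what I assumed. I'll reopen and compare this view with the hover view.

servo_tool(
  motion=[
    {"offset": [0, 0, 0], "delta_rot": [0, 0, 0]},
    {"offset": [0, 0, 0], "delta_rot": [0, 0, 0]},
    {"offset": [0, 0, 0], "delta_rot": [0, 0, 0]},
    {"offset": [0, 0, 0], "delta_rot": [0, 0, 0]},
    {"offset": [0, 0, 0], "delta_rot": [0, 0, 0]},
    {"offset": [0, 0, 0], "delta_rot": [0, 0, 0]},
  ],
  grip=0.53,
)

```text
time: 4.1
tool_pos: [0.6139, -0.0909, 0.0124]
tool_rot: [[0.818, 0.327, 0.473], [0.282, -0.945, 0.164], [0.501, -0.001, -0.866]]
wrist_force: [-0.8, -0.6, 0.5]
width: 0.482
gripper_force: 0.0
```

```bash
python3 - <<'E'
from h import *
p,R=now();im=env.snapshot("wrist");cv2.imwrite("pics/w4.png",im[:,:,::-1])
a=cv2.imread("pics/w2.png")[190:300,155:355];b=im[190:300,155:355,::-1]
s=env.snapshot("scene")[165:225,225:300,::-1];t=env.snapshot("top")[160:240,215:300,::-1]
r=lambda x,w,h:cv2.resize(x,(w,h),interpolation=cv2.INTER_CUBIC)
cv2.imwrite("pics/w4c.png",np.vstack([np.hstack([r(a,400,220),r(b,400,220)]),np.hstack([r(s,400,320),r(t,400,320)])]))
E
```

```text
t 4.1 p [ 0.6139 -0.0909  0.0124] q [-0.4769  0.5905  1.9187  0.9991  0.4464 -0.1177] w 0.48228686312375757 0.0 F [-0.7607 -0.6147  0.548 ]
```

View pics/w4c.png

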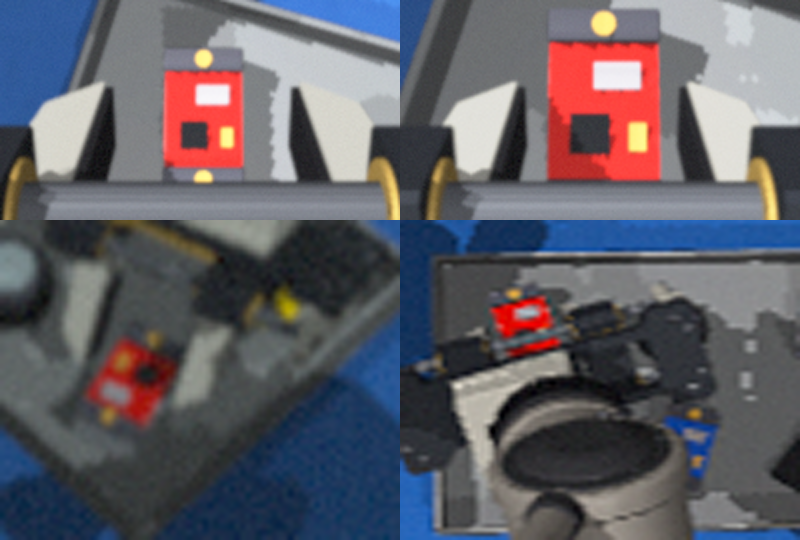

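```bash
python3 - <<'E'
from h import *
p,R=now();c=env.get_calibration("scene");E=np.linalg.inv(c["extrinsics"]);w=env.get_calibration("wrist");W=np.linalg.inv(w["extrinsics"])
def pr(P,c,E):
    q=E[:3,:3]@P+E[:3,3];return np.array([c["fx"]*q[0]/q[2]+c["cx"],c["fy"]*q[1]/q[2]+c["cy"]]).round(1)
for s in(1,-1):
  for b in(0,.01,.019,.03,.04):
    P=p+R[:,1]*.0222*s-b*R[:,2]
    print(s,b,"scene",pr(P,c,E),"wrist",pr(P+.0*R[:,0],w,W),pr(P+.0095*R[:,0],w,W))
# wrist tip corners seen vs scene tips: triangulate
print(tri((259.7,199.7),c,(155+(685-400)/2,190+85/2),w),tri((240,191),c,(155+(523-400)/2,190+85/2),w))
E
```

```text
t 4.25 p [ 0.6139 -0.0909  0.0124] q [-0.4769  0.5905  1.9187  0.9991  0.4464 -0.1177] w 0.5271026510839445 0.0 F [ 0.439  -0.5482  0.6055]
1 0 scene [240.  197.4] wrist [289.3 230.6] [289.8 217.2]
1 0.01 scene [240.9 194.5] wrist [291.  237.4] [291.5 223.4]
1 0.019 scene [241.7 191.8] wrist [292.7 244.1] [293.3 229.6]
1 0.03 scene [242.7 188.5] wrist [294.9 253.2] [295.6 238. ]
1 0.04 scene [243.6 185.5] wrist [297.2 262.5] [298.  246.5]
-1 0 scene [254.5 204.4] wrist [221.8 230.6] [221.3 217.2]
-1 0.01 scene [255.4 201.5] wrist [220.2 237.4] [219.6 223.5]
-1 0.019 scene [256.3 198.8] wrist [218.5 244.1] [217.9 229.6]
-1 0.03 scene [257.3 195.5] wrist [216.3 253.3] [215.5 238. ]
-1 0.04 scene [258.3 192.5] wrist [214.  262.6] [213.2 246.6]
[ 0.6057 -0.0899  0.0324] [ 0.6172 -0.088   0.0804]
```

Both views show the finger tips about 18–19 mm short of the reported TCP, so I'll use an effective offset of 37.5 mm from the grasp point to the TCP reading. The next descent will be small steps with the force checked.

```bash
sed -i 's/+.019\*Rt/+.0375*Rt/' h.py; python3 - <<'E'
from h import *
p,R=now()
g=lambda x,y,z:(gp((x,y,z),19,30),19,30)
plan(p,R,g(.605,-.0947,.0355),g(.605,-.0947,.0285))
E
```

```text
t 4.25 p [ 0.6139 -0.0909  0.0124] q [-0.4769  0.5905  1.9187  0.9991  0.4464 -0.1177] w 0.5271026510839445 0.0 F [ 0.439  -0.5482  0.6055]
[0.0079, 0.0018, 0.0315] [-0.0017, -0.001, 0.0006] rows 0.3 0.0
[-0.0009, 0.0019, 0.0467] [-0.0017, -0.001, 0.0006] rows 0.4 0.0
```

servo_tool(
  motion=[
    {"offset": [0.004, 0.002, 0.016], "delta_rot": [0, 0, 0]},
    {"offset": [0.008, 0.002, 0.0315], "delta_rot": [0, 0, 0]},
    {"offset": [0.004, 0.002, 0.04], "delta_rot": [0, 0, 0]},
    {"offset": [-0.001, 0.002, 0.0465], "delta_rot": [0, 0, 0]},
    {"offset": [-0.001, 0.002, 0.0465], "delta_rot": [0, 0, 0]},
  ],
)

```text
time: 4.75
tool_pos: [0.6222, -0.0884, -0.0048]
tool_rot: [[0.819, 0.327, 0.472], [0.282, -0.945, 0.165], [0.5, -0.002, -0.866]]
wrist_force: [-0.1, -0.7, -1.0]
width: 0.531
gripper_force: 0.0
```

servo_tool(
  motion=[
    {"offset": [0, 0, 0], "delta_rot": [0, 0, 0]},
    {"offset": [0, 0, 0], "delta_rot": [0, 0, 0]},
    {"offset": [0, 0, 0], "delta_rot": [0, 0, 0]},
    {"offset": [0, 0, 0], "delta_rot": [0, 0, 0]},
    {"offset": [0, 0, 0], "delta_rot": [0, 0, 0]},
  ],
  grip=0,
  grip_force=25,
)

```text
time: 5.25
tool_pos: [0.6227, -0.0887, -0.0038]
tool_rot: [[0.818, 0.327, 0.473], [0.282, -0.945, 0.164], [0.501, -0.001, -0.866]]
wrist_force: [-0.0, -0.1, 0.2]
width: 0.365
gripper_force: 25.0
```

```bash
python3 - <<'E'
from h import *
p,R=now();np.savez("redpick.npz",p=p,R=R)
d=np.array((.56,.045,0))-np.array((.605,-.0947,0))
plan(p,R,(p+[0,0,.07],19,30),(p+d+[0,0,.07],19,30),(p+d+[0,0,.01],19,30),(p+d+[0,0,-.0035],19,30))
E
```

```text
t 5.25 p [ 0.6227 -0.0887 -0.0038] q [-0.4645  0.63    1.905   1.0488  0.4267 -0.1615] w 0.3652389062787343 24.99966949224472 F [-0.0305 -0.1294  0.2357]
[0.0876, -0.0001, -0.1515] [-0.0016, -0.0012, 0.0007] rows 1.4 0.0
[0.0942, -0.367, -0.1473] [-0.0016, -0.0012, 0.0007] rows 3.3 0.0
[0.0191, -0.3669, -0.0175] [-0.0016, -0.0012, 0.0007] rows 2.9 0.0
[0.0022, -0.3668, 0.0117] [-0.0016, -0.0012, 0.0007] rows 2.9 0.0
```

Red is gripped (33.6 mm, 25 N). I'll lift it and carry it to the temporary spot on the mat.

servo_tool(
  motion=[
    {"offset": [0.044, 0, -0.076], "delta_rot": [0, 0, 0]},
    {"offset": [0.0875, 0, -0.1515], "delta_rot": [0, 0, 0]},
    {"offset": [0.0875, 0, -0.1515], "delta_rot": [0, 0, 0]},
    {"offset": [0.09, -0.1, -0.15], "delta_rot": [0, 0, 0]},
    {"offset": [0.091, -0.2, -0.149], "delta_rot": [0, 0, 0]},
    {"offset": [0.093, -0.3, -0.148], "delta_rot": [0, 0, 0]},
    {"offset": [0.094, -0.367, -0.147], "delta_rot": [0, 0, 0]},
    {"offset": [0.094, -0.367, -0.147], "delta_rot": [0, 0, 0]},
    {"offset": [0.056, -0.367, -0.082], "delta_rot": [0, 0, 0]},
    {"offset": [0.019, -0.367, -0.0175], "delta_rot": [0, 0, 0]},
    {"offset": [0.019, -0.367, -0.0175], "delta_rot": [0, 0, 0]},
    {"offset": [0.01, -0.367, -0.002], "delta_rot": [0, 0, 0]},
    {"offset": [0.002, -0.367, 0.0115], "delta_rot": [0, 0, 0]},
    {"offset": [0.002, -0.367, 0.0115], "delta_rot": [0, 0, 0]},
    {"offset": [0.002, -0.367, 0.0115], "delta_rot": [0, 0, 0]},
  ],
)

```text
time: 6.75
tool_pos: [0.5771, 0.0464, -0.0068]
tool_rot: [[0.816, 0.333, 0.472], [0.281, -0.943, 0.179], [0.505, -0.013, -0.863]]
wrist_force: [0.2, 0.5, -0.7]
width: 0.365
gripper_force: 25.0
```

```bash
python3 - <<'E'
from h import *
p,R=now();print(p-.0375*R[:,2])
c=env.get_calibration("scene");im=env.snapshot("scene");print(blob(mask(im,"red",(180,150,345,300)))[:2])
E
```

```text
t 6.75 p [ 0.5771  0.0464 -0.0068] q [-0.2212  0.5735  2.0898  1.4881  0.2826 -0.405 ] w 0.36509180391197776 24.990871846675873 F [ 0.1919  0.5385 -0.6624]
[0.5594 0.0397 0.0256]
(array([296.2222, 220.3056]), array([290, 215,  12,  11,  36], dtype=int32))
```

Joint 5 is at its limit in this pose. I won't release here: I'll lift, turn red to heading 60°, where the wrist has more room, and set it down there.

```bash
python3 - <<'E'
from h import *
d=np.load("redpick.npz");p=d["p"]+d["R"]@np.array([.002,-.367,.0115])*.4;R=d["R"]
plan(p,R,(gp((.56,.045,.065),19,30),19,30),(gp((.56,.045,.065),60,30),60,30))
E
```

```text
[0.0502, -0.0002, -0.0858] [-0.0016, -0.0012, 0.0007] rows 0.8 0.0
[0.0402, -0.0309, -0.0916] [0.4544, -0.0015, -0.7881] rows 0.8 4.8
```

servo_tool(
  motion=[
    {"offset": [0.05, 0, -0.086], "delta_rot": [0, 0, 0]},
    {"offset": [0.05, 0, -0.086], "delta_rot": [0, 0, 0]},
    {"offset": [0.05, 0, -0.086], "delta_rot": [0, 0, 0]},
    {"offset": [0.04, -0.031, -0.092], "delta_rot": [0.4545, -0.0015, -0.788]},
    {"offset": [0.04, -0.031, -0.092], "delta_rot": [0.4545, -0.0015, -0.788]},
    {"offset": [0.04, -0.031, -0.092], "delta_rot": [0.4545, -0.0015, -0.788]},
    {"offset": [0.04, -0.031, -0.092], "delta_rot": [0.4545, -0.0015, -0.788]},
    {"offset": [0.04, -0.031, -0.092], "delta_rot": [0.4545, -0.0015, -0.788]},
    {"offset": [0.04, -0.031, -0.092], "delta_rot": [0.4545, -0.0015, -0.788]},
    {"offset": [0.04, -0.031, -0.092], "delta_rot": [0.4545, -0.0015, -0.788]},
    {"offset": [0.04, -0.031, -0.092], "delta_rot": [0.4545, -0.0015, -0.788]},
  ],
)

```text
time: 7.9
tool_pos: [0.5679, 0.0574, 0.0333]
tool_rot: [[0.429, 0.869, 0.248], [0.745, -0.495, 0.447], [0.511, -0.007, -0.86]]
wrist_force: [0.2, -0.4, -1.0]
width: 0.366
gripper_force: 25.0
```

```bash
python3 - <<'E'
from h import *
p,R=now();print(p-.0375*R[:,2])
plan(p,R,(gp((.56,.045,.035),60,30),60,30),(gp((.56,.045,.025),60,30),60,30))
E
```

```text
t 7.9 p [0.5679 0.0574 0.0333] q [-0.3524  0.5754  1.8603  0.7923  0.7887 -0.4281] w 0.3659248933954107 24.99094069004059 F [ 0.1873 -0.4131 -1.0437]
[0.5586 0.0407 0.0655]
[-0.0306, -0.0009, 0.0713] [-0.0116, -0.0163, 0.0014] rows 0.6 0.1
[-0.0434, -0.0007, 0.0928] [-0.0116, -0.0163, 0.0014] rows 0.8 0.1
```

servo_tool(
  motion=[
    {"offset": [-0.015, 0, 0.035], "delta_rot": [-0.0116, -0.0163, 0.0014]},
    {"offset": [-0.0305, -0.001, 0.0715], "delta_rot": [-0.0116, -0.0163, 0.0014]},
    {"offset": [-0.037, -0.001, 0.082], "delta_rot": [-0.0116, -0.0163, 0.0014]},
    {"offset": [-0.0434, -0.001, 0.093], "delta_rot": [-0.0116, -0.0163, 0.0014]},
    {"offset": [-0.0434, -0.001, 0.093], "delta_rot": [-0.0116, -0.0163, 0.0014]},
    {"offset": [-0.0434, -0.001, 0.093], "delta_rot": [-0.0116, -0.0163, 0.0014]},
  ],
)

```text
time: 8.5
tool_pos: [0.5703, 0.0605, -0.0068]
tool_rot: [[0.431, 0.867, 0.251], [0.751, -0.499, 0.432], [0.5, 0.002, -0.866]]
wrist_force: [-0.0, -0.0, -1.3]
width: 0.364
gripper_force: 25.0
```

servo_tool(
  motion=[
    {"offset": [0, 0, 0], "delta_rot": [0, 0, 0]},
    {"offset": [0, 0, 0], "delta_rot": [0, 0, 0]},
    {"offset": [0, 0, 0], "delta_rot": [0, 0, 0]},
    {"offset": [0, 0, 0], "delta_rot": [0, 0, 0]},
  ],
  grip=0.6,
)

```text
time: 8.9
tool_pos: [0.5702, 0.0605, -0.0069]
tool_rot: [[0.431, 0.867, 0.25], [0.751, -0.499, 0.432], [0.5, 0.002, -0.866]]
wrist_force: [0.3, 0.8, 0.2]
width: 0.596
gripper_force: 0.0
```

```bash
python3 - <<'E'
from h import *
p,R=now();np.savez("redtemp.npz",p=p,R=R);G=p-.0375*R[:,2];print(G,R)
plan(p,R,(p+[0,0,.12],60,30))
u=p+[0,0,.12];U=Rt(60,30)
gr=lambda z,b:(gp((.569,.238,z),99,30)-np.r_[Rt(99,0)[:2,0]*b,0],99,30)
plan(u,U,gr(.12,.13),gr(.058,.13))
E
```

```text
t 8.9 p [ 0.5702  0.0605 -0.0069] q [-0.3358  0.6457  1.8794  0.8582  0.7058 -0.5078] w 0.5959502643076735 0.0 F [0.2502 0.8245 0.1861]
[0.5608 0.0443 0.0255] [[ 0.4313  0.8668  0.2505]
 [ 0.7512 -0.4987  0.4324]
 [ 0.4997  0.0017 -0.8662]]
[0.1499, 0.0005, -0.2599] [0.0009, 0.0004, 0.0027] rows 2.4 0.0
[0.1125, -0.0495, 0.1386] [0.4333, -0.0, -0.7506] rows 1.5 4.5
[0.035, -0.0495, 0.2729] [0.4333, -0.0, -0.7506] rows 2.2 4.5
```

Red is released on the mat at about (0.561, 0.044), heading 60°. Next I go to the standoff in front of the stage.

servo_tool(
  motion=[
    {"offset": [0.05, 0, -0.087], "delta_rot": [0, 0, 0]},
    {"offset": [0.15, 0, -0.26], "delta_rot": [0, 0, 0]},
    {"offset": [0.15, 0, -0.26], "delta_rot": [0, 0, 0]},
    {"offset": [0.15, 0, -0.26], "delta_rot": [0, 0, 0]},
    {"offset": [0.15, 0, -0.26], "delta_rot": [0, 0, 0]},
  ],
)

```text
time: 9.4
tool_pos: [0.57, 0.0606, 0.1134]
tool_rot: [[0.431, 0.867, 0.251], [0.752, -0.498, 0.432], [0.5, 0.003, -0.866]]
wrist_force: [0.3, -1.3, -0.7]
width: 0.602
gripper_force: 0.0
```

servo_tool(
  motion=[
    {"offset": [0.1125, -0.0495, 0.1385], "delta_rot": [0.433, 0, -0.75]},
    {"offset": [0.1125, -0.0495, 0.1385], "delta_rot": [0.433, 0, -0.75]},
    {"offset": [0.1125, -0.0495, 0.1385], "delta_rot": [0.433, 0, -0.75]},
    {"offset": [0.1125, -0.0495, 0.1385], "delta_rot": [0.433, 0, -0.75]},
    {"offset": [0.1125, -0.0495, 0.1385], "delta_rot": [0.433, 0, -0.75]},
    {"offset": [0.1125, -0.0495, 0.1385], "delta_rot": [0.433, 0, -0.75]},
    {"offset": [0.1125, -0.0495, 0.1385], "delta_rot": [0.433, 0, -0.75]},
    {"offset": [0.1125, -0.0495, 0.1385], "delta_rot": [0.433, 0, -0.75]},
  ],
)

```text
time: 10.2
tool_pos: [0.5852, 0.1284, 0.0867]
tool_rot: [[-0.134, 0.988, -0.079], [0.856, 0.156, 0.493], [0.5, -0.001, -0.866]]
wrist_force: [0.2, 0.1, -0.1]
width: 0.598
gripper_force: 0.0
```

```bash
cat >> h.py <<'E'
def screws(im,c,z,lo=15,hi=400,near=None,rad=.06):
    m=cv2.inRange(cv2.cvtColor(im,cv2.COLOR_RGB2HSV),np.array((15,90,120)),np.array((30,255,255)))
    n,l,s,ce=cv2.connectedComponentsWithStats(m)
    for i in range(1,n):
        if lo<s[i,4]<hi:
            P=plane(ce[i],c,z)[0]
            if near is None or np.hypot(*(P[:2]-near))<rad: print("gold",ce[i].round(1),s[i,4],P[:2])
E
python3 - <<'E'
from h import *
p,R=now();c=env.get_calibration("wrist");im=env.snapshot("wrist");cv2.imwrite("pics/w5.png",im[:,:,::-1])
screws(im,c,.05,near=(.569,.238))
try: print(board(im,c,"green",.044,(150,60,380,260)))
except Exception as e: print(e)
gr=lambda z,b:(gp((.569,.238,z),99,30)-np.r_[Rt(99,0)[:2,0]*b,0],99,30)
plan(p,R,gr(.058,.13),gr(.058,.0),gr(.045,0))
E
```

```text
t 10.2 p [0.5852 0.1284 0.0867] q [-0.1919  0.6593  1.4639  0.516   1.257  -0.5702] w 0.5975649537536514 0.0 F [ 0.2266  0.1476 -0.0787]
gold [255.6  76.6] 53 [0.5647 0.2627]
gold [267. 114.] 45 [0.5797 0.2295]
gold [255.5 130.2] 62 [0.5723 0.2135]
((array([0.5668, 0.2389]), np.float64(104.61648885347444), array([0.0353, 0.0408])), array([ 236,   85,   39,   41, 1088], dtype=int32))
[-0.0773, 0.0031, 0.1319] [-0.0007, 0.0005, -0.0014] rows 1.2 0.0
[0.2042, 0.0029, 0.2943] [-0.0007, 0.0005, -0.0014] rows 2.9 0.0
[0.188, 0.0029, 0.3224] [-0.0007, 0.0005, -0.0014] rows 3.0 0.0
```

Green is confirmed at (0.5685, 0.238), 99°. I approach it under the lens.

servo_tool(
  motion=[
    {"offset": [-0.077, 0.003, 0.132], "delta_rot": [0, 0, 0]},
    {"offset": [-0.077, 0.003, 0.132], "delta_rot": [0, 0, 0]},
    {"offset": [-0.02, 0.003, 0.165], "delta_rot": [0, 0, 0]},
    {"offset": [0.05, 0.003, 0.205], "delta_rot": [0, 0, 0]},
    {"offset": [0.12, 0.003, 0.246], "delta_rot": [0, 0, 0]},
    {"offset": [0.18, 0.003, 0.28], "delta_rot": [0, 0, 0]},
    {"offset": [0.204, 0.003, 0.294], "delta_rot": [0, 0, 0]},
    {"offset": [0.204, 0.003, 0.294], "delta_rot": [0, 0, 0]},
    {"offset": [0.196, 0.003, 0.308], "delta_rot": [0, 0, 0]},
    {"offset": [0.188, 0.003, 0.322], "delta_rot": [0, 0, 0]},
    {"offset": [0.188, 0.003, 0.322], "delta_rot": [0, 0, 0]},
  ],
)

```text
time: 11.35
tool_pos: [0.5666, 0.255, 0.0119]
tool_rot: [[-0.134, 0.988, -0.079], [0.856, 0.156, 0.493], [0.499, -0.002, -0.867]]
wrist_force: [-0.2, -0.6, 0.1]
width: 0.605
gripper_force: 0.0
```

servo_tool(
  motion=[
    {"offset": [0, 0, 0], "delta_rot": [0, 0, 0]},
    {"offset": [0, 0, 0], "delta_rot": [0, 0, 0]},
    {"offset": [0, 0, 0], "delta_rot": [0, 0, 0]},
    {"offset": [0, 0, 0], "delta_rot": [0, 0, 0]},
    {"offset": [0, 0, 0], "delta_rot": [0, 0, 0]},
    {"offset": [0, 0, 0], "delta_rot": [0, 0, 0]},
  ],
  grip=0,
)

```text
time: 11.95
tool_pos: [0.5669, 0.2562, 0.0134]
tool_rot: [[-0.137, 0.988, -0.078], [0.856, 0.158, 0.493], [0.499, 0.001, -0.867]]
wrist_force: [-1.1, -0.9, 1.4]
width: 0.365
gripper_force: 25.0
```

```bash
python3 - <<'E'
from h import *
p,R=now();np.savez("greenpick.npz",p=p,R=R);print("G",p-.0375*R[:,2])
h=np.r_[Rt(99,0)[:2,0],0]
plan(p,R,(p+[0,0,.02],99,30),(p+[0,0,.02]-h*.15,99,30),(p+[0,0,.09]-h*.15,99,30))
E
```

```text
t 11.95 p [0.5669 0.2562 0.0134] q [ 0.0177  0.7393  1.5539  0.6174  1.0225 -0.5162] w 0.36478638791074586 24.999803602695465 F [-1.1498 -0.8548  1.3579]
G [0.5699 0.2377 0.0459]
[0.0249, 0.0, -0.0433] [0.0003, 0.0017, 0.0019] rows 0.4 0.0
[-0.3001, -0.0004, -0.2304] [0.0003, 0.0017, 0.0019] rows 3.0 0.0
[-0.2128, -0.0002, -0.3821] [0.0003, 0.0017, 0.0019] rows 3.5 0.0
```

servo_tool(
  motion=[
    {"offset": [0.0125, 0, -0.022], "delta_rot": [0, 0, 0]},
    {"offset": [0.025, 0, -0.043], "delta_rot": [0, 0, 0]},
    {"offset": [-0.04, 0, -0.08], "delta_rot": [0, 0, 0]},
    {"offset": [-0.12, 0, -0.126], "delta_rot": [0, 0, 0]},
    {"offset": [-0.2, 0, -0.173], "delta_rot": [0, 0, 0]},
    {"offset": [-0.27, 0, -0.213], "delta_rot": [0, 0, 0]},
    {"offset": [-0.3, 0, -0.23], "delta_rot": [0, 0, 0]},
    {"offset": [-0.255, 0, -0.306], "delta_rot": [0, 0, 0]},
    {"offset": [-0.213, 0, -0.382], "delta_rot": [0, 0, 0]},
    {"offset": [-0.213, 0, -0.382], "delta_rot": [0, 0, 0]},
  ],
)

```text
time: 12.95
tool_pos: [0.5932, 0.1082, 0.1085]
tool_rot: [[-0.141, 0.987, -0.07], [0.856, 0.157, 0.492], [0.497, 0.01, -0.868]]
wrist_force: [-0.9, 0.3, -2.1]
width: 0.362
gripper_force: 25.0
```

```bash
python3 - <<'E'
from h import *
p,R=now();c=env.get_calibration("wrist");im=env.snapshot("wrist");cv2.imwrite("pics/w6.png",im[:,:,::-1])
# stage: white disc and black rectangle on z=.02
hsv=cv2.cvtColor(im,cv2.COLOR_RGB2HSV);E=np.linalg.inv(c["extrinsics"])
q=E[:3,:3]@np.array([.566,.231,.02])+E[:3,3];u,v=c["fx"]*q[0]/q[2]+c["cx"],c["fy"]*q[1]/q[2]+c["cy"];print("stage px",u,v)
x0,x1,y0,y1=int(u-75),int(u+75),max(0,int(v-75)),int(v+75)
for nm,m in(("white",cv2.inRange(hsv,np.array((0,0,120)),np.array((180,60,255)))),("dark",cv2.inRange(hsv,np.array((0,0,0)),np.array((180,255,60))))):
    k=np.zeros_like(m);k[y0:y1,x0:x1]=m[y0:y1,x0:x1]
    n,l,s,ce=cv2.connectedComponentsWithStats(k)
    for i in range(1,n):
        if s[i,4]>60:
            cn,_=cv2.findContours((l==i).astype(np.uint8),0,2);P=plane(np.vstack(cn)[:,0],c,.02)[:,:2].astype(np.float32)*1000
            print(nm,s[i],cv2.minEnclosingCircle(P),cv2.minAreaRect(P))
h=np.load("redpick.npz");r=h["p"]
u=lambda z:(r+[0,0,z],19,30)
plan(p,R,((p+r)/2+[0,0,.05],60,30),u(.09))
cv2.imwrite("pics/w6c.png",cv2.resize(im[:220,120:400,::-1],None,fx=2.6,fy=2.6,interpolation=cv2.INTER_CUBIC))
E
```

```text
t 12.95 p [0.5932 0.1082 0.1085] q [-0.2217  0.6434  1.4228  0.5016  1.3107 -0.5721] w 0.3624631220969415 24.99969094991684 F [-0.8671  0.3235 -2.0531]
stage px 246.77659835561488 114.56264831120005
white [ 201   72   92   85 4011] ((565.3732299804688, 233.22323608398438), 47.46760940551758) ((565.4841918945312, 232.97210693359375), (93.77857971191406, 93.28913116455078), 9.328063011169434)
dark [229 112   9  30 177] ((552.7386474609375, 215.71925354003906), 16.030086517333984) ((554.2620849609375, 215.98861694335938), (8.125264167785645, 31.66275405883789), 10.02756404876709)
[-0.2236, -0.0025, -0.1104] [-0.4226, 0.0001, 0.7583] rows 2.0 4.5
[-0.4596, -0.0053, -0.1992] [-0.8782, -0.0048, 1.5473] rows 4.0 9.3
```

View pics/w6c.png

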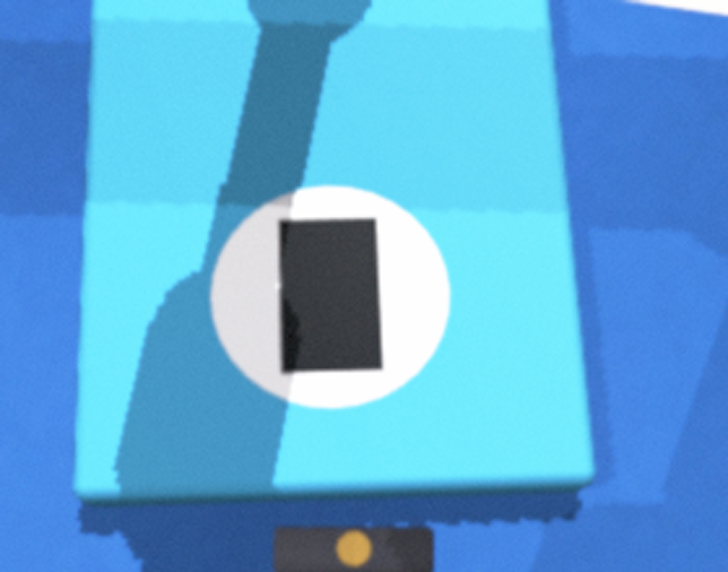

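The stage is clear. The disc centre is (0.5654, 0.233), and the black rectangle is centred at about pixel (247,113). I carry green towards the red slot.

servo_tool(
  motion=[
    {"offset": [-0.06, 0, -0.03], "delta_rot": [-0.1, 0, 0.18]},
    {"offset": [-0.12, 0, -0.06], "delta_rot": [-0.2, 0, 0.36]},
    {"offset": [-0.18, 0, -0.09], "delta_rot": [-0.3, 0, 0.54]},
    {"offset": [-0.2235, -0.0025, -0.1105], "delta_rot": [-0.4226, 0, 0.758]},
    {"offset": [-0.2235, -0.0025, -0.1105], "delta_rot": [-0.4226, 0, 0.758]},
    {"offset": [-0.2235, -0.0025, -0.1105], "delta_rot": [-0.4226, 0, 0.758]},
    {"offset": [-0.2235, -0.0025, -0.1105], "delta_rot": [-0.4226, 0, 0.758]},
  ],
)

```text
time: 13.7
tool_pos: [0.6047, 0.0104, 0.0965]
tool_rot: [[0.435, 0.868, 0.24], [0.751, -0.497, 0.435], [0.497, -0.009, -0.868]]
wrist_force: [-0.1, -0.5, -1.9]
width: 0.368
gripper_force: 25.0
```

```bash
python3 - <<'E'
from h import *
c=env.get_calibration("wrist")
p,R=now();r=np.load("redpick.npz")["p"]
u=lambda z:(r+[0,0,z],19,30)
plan(p,R,u(.08),u(.015),u(.0017))
E
```

```text
t 13.7 p [0.6047 0.0104 0.0965] q [-0.4019  0.5349  1.6751  0.6381  0.978  -0.2564] w 0.3681986134770596 24.999502301216125 F [-0.1479 -0.4613 -1.9405]
[-0.1916, 0.1626, -0.0529] [-0.4655, 0.0089, 0.788] rows 2.1 4.8
[-0.2723, 0.1641, 0.0881] [-0.4655, 0.0089, 0.788] rows 2.6 4.8
[-0.2888, 0.1644, 0.117] [-0.4655, 0.0089, 0.788] rows 2.8 4.8
```

servo_tool(
  motion=[
    {"offset": [-0.1, 0.08, -0.05], "delta_rot": [-0.23, 0.004, 0.39]},
    {"offset": [-0.1916, 0.1626, -0.053], "delta_rot": [-0.4655, 0.009, 0.788]},
    {"offset": [-0.1916, 0.1626, -0.053], "delta_rot": [-0.4655, 0.009, 0.788]},
    {"offset": [-0.1916, 0.1626, -0.053], "delta_rot": [-0.4655, 0.009, 0.788]},
    {"offset": [-0.1916, 0.1626, -0.053], "delta_rot": [-0.4655, 0.009, 0.788]},
    {"offset": [-0.1916, 0.1626, -0.053], "delta_rot": [-0.4655, 0.009, 0.788]},
    {"offset": [-0.1916, 0.1626, -0.053], "delta_rot": [-0.4655, 0.009, 0.788]},
    {"offset": [-0.232, 0.1635, 0.018], "delta_rot": [-0.4655, 0.009, 0.788]},
    {"offset": [-0.2723, 0.164, 0.088], "delta_rot": [-0.4655, 0.009, 0.788]},
    {"offset": [-0.2723, 0.164, 0.088], "delta_rot": [-0.4655, 0.009, 0.788]},
    {"offset": [-0.2723, 0.164, 0.088], "delta_rot": [-0.4655, 0.009, 0.788]},
  ],
)

```text
time: 14.8
tool_pos: [0.6234, -0.0898, 0.0116]
tool_rot: [[0.819, 0.324, 0.473], [0.28, -0.946, 0.162], [0.501, -0.0, -0.866]]
wrist_force: [0.9, 0.1, -1.7]
width: 0.368
gripper_force: 25.0
```

```bash
python3 - <<'E'
from h import *
p,R=now();r=np.load("redpick.npz")["p"];print(p-.0375*R[:,2])
plan(p,R,(r+[0,0,.0017],19,30))
c=env.get_calibration("wrist");im=env.snapshot("wrist");screws(im,c,.047,near=(.605,-.095))
E
```

```text
t 14.8 p [ 0.6234 -0.0898  0.0116] q [-0.4648  0.601   1.8961  0.9795  0.4451 -0.083 ] w 0.36751699805183097 24.999377131462097 F [ 0.8751  0.1077 -1.6957]
[ 0.6056 -0.0959  0.0441]
[-0.0179, -0.003, 0.0293] [0.0007, -0.0008, -0.0021] rows 0.3 0.0
gold [255.7 210.6] 150 [ 0.6309 -0.0873]
gold [274.5 273.2] 152 [ 0.6025 -0.1075]
gold [319.8 295.2] 394 [ 0.5996 -0.1332]
gold [189.9 294. ] 171 [ 0.5783 -0.0691]
gold [255.5 311. ] 94 [ 0.5815 -0.1041]
```

Green is well aligned above the slot, with screws at (0.631, -0.087) and (0.5815, -0.104). I lower and release it.

servo_tool(
  motion=[
    {"offset": [-0.009, -0.0015, 0.0145], "delta_rot": [0, 0, 0]},
    {"offset": [-0.018, -0.003, 0.0293], "delta_rot": [0, 0, 0]},
    {"offset": [-0.018, -0.003, 0.0293], "delta_rot": [0, 0, 0]},
    {"offset": [-0.018, -0.003, 0.0293], "delta_rot": [0, 0, 0]},
  ],
)

```text
time: 15.25
tool_pos: [0.6231, -0.089, -0.0004]
tool_rot: [[0.818, 0.323, 0.476], [0.28, -0.946, 0.161], [0.502, 0.002, -0.865]]
wrist_force: [0.2, -0.5, -1.8]
width: 0.362
gripper_force: 25.0
```

servo_tool(
  motion=[
    {"offset": [0, 0, 0], "delta_rot": [0, 0, 0]},
    {"offset": [0, 0, 0], "delta_rot": [0, 0, 0]},
    {"offset": [0, 0, 0], "delta_rot": [0, 0, 0]},
    {"offset": [0, 0, 0], "delta_rot": [0, 0, 0]},
  ],
  grip=0.53,
)

```text
time: 15.65
tool_pos: [0.6223, -0.0886, -0.0017]
tool_rot: [[0.819, 0.323, 0.474], [0.28, -0.946, 0.161], [0.501, 0.001, -0.865]]
wrist_force: [-1.1, 0.3, 0.2]
width: 0.53
gripper_force: 0.0
```

```bash
python3 - <<'E'
from h import *
p,R=now();r=np.load("redtemp.npz")["p"]
plan(p,R,(p+[0,0,.1],19,30))
plan(p+[0,0,.1],Rt(19,30),(r+[0,0,.1],60,30))
E
```

```text
t 15.65 p [ 0.6223 -0.0886 -0.0017] q [-0.463   0.6249  1.9073  1.0457  0.424  -0.1536] w 0.5300724265043357 0.0 F [-1.1028  0.2568  0.2011]
[0.1253, 0.0002, -0.2164] [0.0028, -0.0015, -0.0027] rows 2.0 0.0
[-0.0082, -0.3948, 0.0104] [0.4556, 0.0, -0.789] rows 3.2 4.8
```

servo_tool(
  motion=[
    {"offset": [0.03, 0, -0.054], "delta_rot": [0, 0, 0]},
    {"offset": [0.09, 0, -0.155], "delta_rot": [0, 0, 0]},
    {"offset": [0.125, 0, -0.2165], "delta_rot": [0, 0, 0]},
    {"offset": [0.125, 0, -0.2165], "delta_rot": [0, 0, 0]},
    {"offset": [0.125, 0, -0.2165], "delta_rot": [0, 0, 0]},
  ],
)

```text
time: 16.15
tool_pos: [0.6221, -0.0885, 0.0985]
tool_rot: [[0.819, 0.323, 0.475], [0.28, -0.946, 0.161], [0.501, 0.001, -0.865]]
wrist_force: [-0.4, 0.7, -1.0]
width: 0.531
gripper_force: 0.0
```

servo_tool(
  motion=[
    {"offset": [-0.008, -0.395, 0.0105], "delta_rot": [0.4556, 0, -0.789]},
    {"offset": [-0.008, -0.395, 0.0105], "delta_rot": [0.4556, 0, -0.789]},
    {"offset": [-0.008, -0.395, 0.0105], "delta_rot": [0.4556, 0, -0.789]},
    {"offset": [-0.008, -0.395, 0.0105], "delta_rot": [0.4556, 0, -0.789]},
    {"offset": [-0.008, -0.395, 0.0105], "delta_rot": [0.4556, 0, -0.789]},
    {"offset": [-0.008, -0.395, 0.0105], "delta_rot": [0.4556, 0, -0.789]},
    {"offset": [-0.008, -0.395, 0.0105], "delta_rot": [0.4556, 0, -0.789]},
    {"offset": [-0.008, -0.395, 0.0105], "delta_rot": [0.4556, 0, -0.789]},
  ],
)

```text
time: 16.95
tool_pos: [0.5696, 0.061, 0.0918]
tool_rot: [[0.438, 0.863, 0.251], [0.747, -0.505, 0.432], [0.5, -0.001, -0.866]]
wrist_force: [-1.0, 0.9, -0.0]
width: 0.529
gripper_force: 0.0
```

```bash
python3 - <<'E'
from h import *
p,R=now();c=env.get_calibration("wrist");im=env.snapshot("wrist");cv2.imwrite("pics/w7.png",im[:,:,::-1])
screws(im,c,.030,near=(.561,.044));print(board(im,c,"red",.022))
G=lambda x,y,z,h:(gp((x,y,z),h,30),h,30)
plan(p,R,G(.5608,.0443,.06,60),G(.5608,.0443,.025,60))
E
```

```text
t 16.95 p [0.5696 0.061  0.0918] q [-0.3351  0.4711  1.8173  0.6941  0.8746 -0.2673] w 0.5291739746360725 0.0 F [-0.9785  0.8905 -0.0194]
gold [256.9 229.6] 63 [0.574  0.0655]
gold [269. 269.] 45 [0.5661 0.032 ]
((array([0.5616, 0.0454]), np.float64(68.90330769906797), array([0.0357, 0.04  ])), array([ 238,  236,   39,   45, 1320], dtype=int32))
[-0.0807, 0.0019, 0.139] [0.0021, 0.0, -0.0067] rows 1.3 0.0
[-0.1244, 0.0021, 0.2148] [0.0021, 0.0, -0.0067] rows 2.0 0.0
```

servo_tool(
  motion=[
    {"offset": [-0.05, 0.002, 0.085], "delta_rot": [0.002, 0, -0.0067]},
    {"offset": [-0.08, 0.002, 0.139], "delta_rot": [0.002, 0, -0.0067]},
    {"offset": [-0.1, 0.002, 0.175], "delta_rot": [0.002, 0, -0.0067]},
    {"offset": [-0.115, 0.002, 0.2], "delta_rot": [0.002, 0, -0.0067]},
    {"offset": [-0.1245, 0.002, 0.215], "delta_rot": [0.002, 0, -0.0067]},
    {"offset": [-0.1245, 0.002, 0.215], "delta_rot": [0.002, 0, -0.0067]},
    {"offset": [-0.1245, 0.002, 0.215], "delta_rot": [0.002, 0, -0.0067]},
  ],
)

```text
time: 17.7
tool_pos: [0.5713, 0.0603, -0.0063]
tool_rot: [[0.43, 0.867, 0.251], [0.751, -0.498, 0.433], [0.5, 0.002, -0.866]]
wrist_force: [0.1, -1.0, 0.8]
width: 0.529
gripper_force: 0.0
```

servo_tool(
  motion=[
    {"offset": [0, 0, 0], "delta_rot": [0, 0, 0]},
    {"offset": [0, 0, 0], "delta_rot": [0, 0, 0]},
    {"offset": [0, 0, 0], "delta_rot": [0, 0, 0]},
    {"offset": [0, 0, 0], "delta_rot": [0, 0, 0]},
    {"offset": [0, 0, 0], "delta_rot": [0, 0, 0]},
  ],
  grip=0,
)

```text
time: 18.2
tool_pos: [0.5714, 0.0603, -0.0061]
tool_rot: [[0.43, 0.867, 0.251], [0.751, -0.498, 0.433], [0.501, 0.003, -0.866]]
wrist_force: [-2.7, -0.9, 5.3]
width: 0.371
gripper_force: 25.0
```

```bash
python3 - <<'E'
from h import *
p,R=now();print("G",p-.0375*R[:,2]);np.savez("redpick2.npz",p=p,R=R)
plan(p,R,(p+[0,0,.11],60,30))
p=p+[0,0,.11];R=Rt(60,30)
S=(.5654,.233)
gr=lambda z,b,h=100:(gp((*S,z),h,30)-np.r_[Rt(h,0)[:2,0]*b,0],h,30)
plan(p,R,gr(.13,.13))
# black rectangle from w6 crop corners, camera pose then: rebuild from tool->camera transform
d=np.array([[279,219],[375,218],[382,369],[283,373]])/2.6+[120,0]
c=env.get_calibration("wrist");pn,Rn=env.sense()["tool_pos"],env.sense()["tool_rot"]
Rc=Rn.T@c["extrinsics"][:3,:3];tc=Rn.T@(c["extrinsics"][:3,3]-pn)
R6=np.array([[-.141,.987,-.07],[.856,.157,.492],[.497,.010,-.868]]);E=np.eye(4);E[:3,:3]=R6@Rc;E[:3,3]=np.array([.5932,.1082,.1085])+R6@tc;c=dict(c,extrinsics=E)
P=plane(d,c,.02);print(P[:,:2],P.mean(0),np.linalg.norm(np.diff(P,axis=0),axis=1),np.degrees(np.arctan2(P[0,1]-P[3,1],P[0,0]-P[3,0])),np.degrees(np.arctan2(P[1,1]-P[2,1],P[1,0]-P[2,0])))
E
```

```text
t 18.2 p [ 0.5714  0.0603 -0.0061] q [-0.336   0.6456  1.8765  0.8574  0.708  -0.5071] w 0.37080347696821564 25.003417432308197 F [-2.7309 -0.8716  5.272 ]
G [0.562  0.044  0.0263]
[0.1377, 0.0007, -0.238] [0.0015, -0.0011, 0.0042] rows 2.2 0.0
[0.1249, -0.0501, 0.0904] [0.4444, -0.0, -0.7698] rows 1.3 4.7
[[0.5402 0.2618]
 [0.5783 0.2685]
 [0.5907 0.2052]
 [0.5532 0.1975]] [0.5656 0.2333 0.02  ] [0.0387 0.0646 0.0383] 101.4205063686037 101.074320670079
```

The rectangle is centred at (0.5655, 0.233), is about 39 × 65 mm, and its long axis is at about 100.5°. I lift red and go to the standoff.

servo_tool(
  motion=[
    {"offset": [0.035, 0, -0.06], "delta_rot": [0, 0, 0]},
    {"offset": [0.09, 0, -0.155], "delta_rot": [0, 0, 0]},
    {"offset": [0.1375, 0, -0.238], "delta_rot": [0, 0, 0]},
    {"offset": [0.1375, 0, -0.238], "delta_rot": [0, 0, 0]},
    {"offset": [0.1375, 0, -0.238], "delta_rot": [0, 0, 0]},
  ],
)

```text
time: 18.7
tool_pos: [0.571, 0.0603, 0.1035]
tool_rot: [[0.429, 0.867, 0.252], [0.752, -0.498, 0.432], [0.5, 0.004, -0.866]]
wrist_force: [-0.2, 0.8, -0.5]
width: 0.364
gripper_force: 25.0
```

servo_tool(
  motion=[
    {"offset": [0.125, -0.05, 0.0905], "delta_rot": [0.4444, 0, -0.77]},
    {"offset": [0.125, -0.05, 0.0905], "delta_rot": [0.4444, 0, -0.77]},
    {"offset": [0.125, -0.05, 0.0905], "delta_rot": [0.4444, 0, -0.77]},
    {"offset": [0.125, -0.05, 0.0905], "delta_rot": [0.4444, 0, -0.77]},
    {"offset": [0.125, -0.05, 0.0905], "delta_rot": [0.4444, 0, -0.77]},
    {"offset": [0.125, -0.05, 0.0905], "delta_rot": [0.4444, 0, -0.77]},
    {"offset": [0.125, -0.05, 0.0905], "delta_rot": [0.4444, 0, -0.77]},
    {"offset": [0.125, -0.05, 0.0905], "delta_rot": [0.4444, 0, -0.77]},
  ],
)

```text
time: 19.5
tool_pos: [0.5832, 0.1237, 0.096]
tool_rot: [[-0.151, 0.985, -0.087], [0.853, 0.174, 0.492], [0.5, -0.0, -0.866]]
wrist_force: [0.2, 0.5, -0.8]
width: 0.364
gripper_force: 25.0
```

```bash
python3 - <<'E'
from h import *
p,R=now();G=p-.0375*R[:,2];print("G",G)
c=env.get_calibration("wrist");im=env.snapshot("wrist");screws(im,c,G[2]+.0037,near=G[:2])
S=(.5655,.233)
gr=lambda z,b,h=100:(gp((*S,z),h,30)-np.r_[Rt(h,0)[:2,0]*b,0],h,30)
plan(p,R,gr(.068,.13),gr(.068,0),gr(.0525,0),gr(.0468,0))
E
```

```text
t 19.5 p [0.5832 0.1237 0.096 ] q [-0.1983  0.65    1.452   0.5062  1.2854 -0.5794] w 0.36445803452335696 24.99880850315094 F [ 0.2358  0.5493 -0.8109]
G [0.5865 0.1053 0.1284]
gold [255.8 213.2] 147 [0.5832 0.1294]
gold [274.1 274.3] 109 [0.5982 0.0993]
gold [188.9 301.9] 49 [0.5572 0.0781]
gold [322.4 301.8] 48 [0.6248 0.0901]
gold [255.5 312.4] 128 [0.5918 0.079 ]
[-0.0767, 0.0038, 0.1301] [-0.0005, 0.0004, 0.0004] rows 1.2 0.0
[0.2048, 0.0039, 0.2926] [-0.0005, 0.0004, 0.0004] rows 2.9 0.0
[0.1854, 0.0039, 0.3261] [-0.0005, 0.0004, 0.0004] rows 3.0 0.0
[0.1783, 0.0039, 0.3385] [-0.0005, 0.0004, 0.0004] rows 3.1 0.0
```

servo_tool(
  motion=[
    {"offset": [-0.077, 0.004, 0.13], "delta_rot": [0, 0, 0]},
    {"offset": [-0.077, 0.004, 0.13], "delta_rot": [0, 0, 0]},
    {"offset": [-0.02, 0.004, 0.163], "delta_rot": [0, 0, 0]},
    {"offset": [0.05, 0.004, 0.203], "delta_rot": [0, 0, 0]},
    {"offset": [0.12, 0.004, 0.244], "delta_rot": [0, 0, 0]},
    {"offset": [0.18, 0.004, 0.278], "delta_rot": [0, 0, 0]},
    {"offset": [0.207, 0.004, 0.294], "delta_rot": [0, 0, 0]},
    {"offset": [0.207, 0.004, 0.294], "delta_rot": [0, 0, 0]},
    {"offset": [0.198, 0.004, 0.31], "delta_rot": [0, 0, 0]},
    {"offset": [0.188, 0.004, 0.327], "delta_rot": [0, 0, 0]},
    {"offset": [0.188, 0.004, 0.327], "delta_rot": [0, 0, 0]},
    {"offset": [0.188, 0.004, 0.327], "delta_rot": [0, 0, 0]},
  ],
)

```text
time: 20.75
tool_pos: [0.563, 0.2514, 0.0204]
tool_rot: [[-0.152, 0.985, -0.087], [0.853, 0.175, 0.492], [0.499, 0.001, -0.867]]
wrist_force: [0.8, -0.5, -0.5]
width: 0.366
gripper_force: 25.0
```

```bash
python3 - <<'E'
from h import *
p,R=now();G=p-.0375*R[:,2];print("G",G)
c=env.get_calibration("wrist");im=env.snapshot("wrist");screws(im,c,G[2]+.0037,near=G[:2])
h=np.r_[Rt(100,0)[:2,0],0]
plan(p,R,(gp((.5655,.233,.0465),100,30)+h*.001,100,30))
E
```

```text
t 20.75 p [0.563  0.2514 0.0204] q [ 0.0104  0.7271  1.5552  0.6067  1.0425 -0.5266] w 0.3658906325773869 24.99895691871643 F [ 0.7747 -0.4943 -0.5329]
G [0.5663 0.233  0.0529]
gold [255.7 213.4] 153 [0.5628 0.257 ]
gold [274.  274.5] 108 [0.5779 0.2269]
gold [321.2 290.6] 152 [0.6033 0.2232]
gold [255.5 312.5] 137 [0.5716 0.2067]
[-0.0054, -0.0019, 0.0153] [0.0001, 0.0013, 0.0016] rows 0.1 0.0
```

servo_tool(
  motion=[
    {"offset": [-0.0025, -0.002, 0.0075], "delta_rot": [0, 0.001, 0.001]},
    {"offset": [-0.0055, -0.002, 0.0153], "delta_rot": [0, 0.001, 0.001]},
    {"offset": [-0.0055, -0.002, 0.0153], "delta_rot": [0, 0.001, 0.001]},
    {"offset": [-0.0055, -0.002, 0.0153], "delta_rot": [0, 0.001, 0.001]},
  ],
)

```text
time: 21.2
tool_pos: [0.5619, 0.2534, 0.0145]
tool_rot: [[-0.153, 0.984, -0.087], [0.853, 0.176, 0.492], [0.5, 0.001, -0.866]]
wrist_force: [0.6, -0.4, -1.5]
width: 0.369
gripper_force: 25.0
```

servo_tool(
  motion=[
    {"offset": [0, 0, 0], "delta_rot": [0, 0, 0]},
    {"offset": [0, 0, 0], "delta_rot": [0, 0, 0]},
    {"offset": [0, 0, 0], "delta_rot": [0, 0, 0]},
    {"offset": [0, 0, 0], "delta_rot": [0, 0, 0]},
  ],
  grip=0.6,
)

```text
time: 21.6
tool_pos: [0.5621, 0.2533, 0.0148]
tool_rot: [[-0.153, 0.984, -0.086], [0.853, 0.176, 0.492], [0.5, 0.002, -0.866]]
wrist_force: [-0.2, -0.3, 0.0]
width: 0.594
gripper_force: 0.0
```

```bash
python3 - <<'E'
from h import *
p,R=now();h=np.r_[Rt(100,0)[:2,0],0]
plan(p,R,(p+[0,0,.012],100,30),(p+[0,0,.012]-h*.15,100,30),(p+[0,0,.12]-h*.15,100,30))
E
```

```text
t 21.6 p [0.5621 0.2533 0.0148] q [ 0.0133  0.7343  1.5607  0.6128  1.0306 -0.5348] w 0.594341625625149 0.0 F [-0.2458 -0.2637  0.0171]
[0.015, 0.0001, -0.026] [0.0008, 0.0006, 0.0032] rows 0.2 0.0
[-0.3099, -0.0007, -0.2133] [0.0008, 0.0006, 0.0032] rows 3.0 0.0
[-0.175, -0.0002, -0.4472] [0.0008, 0.0006, 0.0032] rows 3.8 0.0
```

Red is released. I retreat horizontally, then raise the arm.

servo_tool(
  motion=[
    {"offset": [0.0075, 0, -0.013], "delta_rot": [0, 0, 0]},
    {"offset": [0.015, 0, -0.026], "delta_rot": [0, 0, 0]},
    {"offset": [-0.05, 0, -0.063], "delta_rot": [0, 0, 0]},
    {"offset": [-0.14, 0, -0.115], "delta_rot": [0, 0, 0]},
    {"offset": [-0.23, 0, -0.167], "delta_rot": [0, 0, 0]},
    {"offset": [-0.31, 0, -0.213], "delta_rot": [0, 0, 0]},
    {"offset": [-0.31, 0, -0.213], "delta_rot": [0, 0, 0]},
    {"offset": [-0.25, 0, -0.315], "delta_rot": [0, 0, 0]},
    {"offset": [-0.175, 0, -0.447], "delta_rot": [0, 0, 0]},
    {"offset": [-0.175, 0, -0.447], "delta_rot": [0, 0, 0]},
    {"offset": [-0.175, 0, -0.447], "delta_rot": [0, 0, 0]},
  ],
)

```text
time: 22.7
tool_pos: [0.5892, 0.106, 0.1372]
tool_rot: [[-0.156, 0.984, -0.082], [0.853, 0.176, 0.491], [0.498, 0.007, -0.867]]
wrist_force: [-0.0, 0.0, -0.8]
width: 0.596
gripper_force: 0.0
```

```bash
python3 - <<'E'
from h import *
p,R=now();c=env.get_calibration("wrist");im=env.snapshot("wrist");screws(im,c,.05,near=(.5655,.233));print("red",board(im,c,"red",.044))
ct=env.get_calibration("top");t=env.snapshot("top");s=env.snapshot("scene");cs=env.get_calibration("scene")
g=cv2.resize(t[150:250,100:340,::-1],(400,167));
cv2.imwrite("pics/end.png",np.hstack([s[90:350,160:420,::-1],cv2.resize(im[:,:,::-1],(347,260))]))
for n,pic,cc,roi in(("scene",s,cs,(180,120,300,225)),("top",t,ct,(225,165,262,210))):
    try: print(n,board(pic,cc,"green",.026,roi))
    except Exception as e: print(n,e)
E
```

```text
t 22.7 p [0.5892 0.106  0.1372] q [-0.2247  0.6126  1.3927  0.4887  1.3762 -0.5585] w 0.5963305900803321 0.0 F [-0.0108  0.0057 -0.8247]
gold [254.   87.6] 39 [0.5615 0.259 ]
gold [263.8 118.6] 35 [0.5775 0.2264]
gold [254.  132.4] 46 [0.5703 0.2099]
red ((array([0.5647, 0.2347]), np.float64(112.16077328357737), array([0.0358, 0.0413])), array([238,  94,  33,  36, 839], dtype=int32))
scene ((array([ 0.6007, -0.0919]), np.float64(45.33878972427964), array([0.0259, 0.0386])), array([244, 188,  13,  16,  82], dtype=int32))
top ((array([ 0.6005, -0.1003]), np.float64(151.77529236080855), array([0.0239, 0.0387])), array([238, 180,  11,  14,  61], dtype=int32))
```

View pics/end.png

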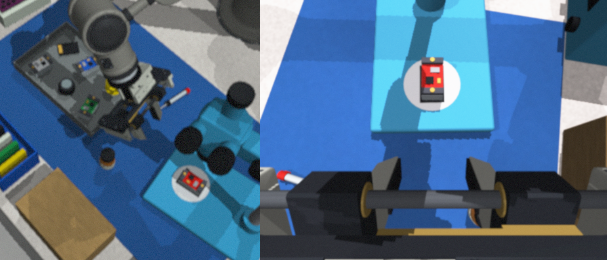

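The picture shows red on the stage with its screw midpoint at (0.566, 0.2345), about 1.5 mm from the rectangle's centre, at 100°. Green lies in the tray slot, and the jar and screwdriver look undisturbed. I hand in.

```bash
python3 -c "
from rig import env
print(env.job_done())"
```

```text
the job is handed in; nothing more can be done
None
```

The job is handed in at about 23 s of the 56 s allowed, but no verdict came back: my last images put the red carrier about 1.5 mm from the stage centre and aligned to within about 1°, with the green carrier in the red one's old tray slot.

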